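# Set the portion ring of a dry-goods doser and confirm

### The job

On the counter's round bean doser, push the lever round its arc until its arm stands over the middle of the red tab, then press the green button on top all the way down to confirm and let go. Only push with the fingertips: do not pinch or force the lever, leave the red tab where it is, and do not disturb the loose weights, jar, tin and other things standing about.

Things in the scene. Friction and masses are not known exactly. Their poses are not given: they have to be found in the camera images.
- dial_axis (a point): Point on the doser's vertical axis, level with the dial's white face, 40 mm above the counter. The doser is fixed: white dial 236 mm across, clear bean cover 140 mm across with its top 96 mm above the counter, green button on that. At yaw 0 the point's x axis points away from the robot; the doser stands turned by up to 0.4 rad.
- ring (a joint): Angle of the aluminium portion ring with its lever (rad); 0 with the lever along the dial's -x, growing anticlockwise seen from above; stops at -1.4 and 1.4. It turns with a steady friction of about 0.3 N m (about 2 N at the post) and stays where it is left. At the start the lever stands 0.4 to 2.3 rad clockwise of the red tab.
- lever_post (a point): Middle of the lever's upright post to push on: black, 18 mm in diameter, 140 mm from the dial's axis, from 46 to 122 mm above the counter, with a yellow cap 20 mm across on its top. This point is 90 mm above the counter. The z axis is vertical.
- lever_arm (a point): Point on the top of the lever's dark steel radial arm (8 mm wide, running from the ring to the post, top 56 mm above the counter), 112 mm from the axis; it is the pointer that is set over the red tab.
- tab_mark (a point): Middle of the top of the red tab on the rim of the white dial, 112 mm from the axis, 43 mm above the counter; the tab is 20 mm wide along the arc and 26 mm long outwards, and the lever's arm passes 5 mm above it. It is stiff to move and is to be left alone.
- confirm_top (a point): Centre of the top of the green push button, 36 mm across, on the dial's axis, 118 mm above the counter; pressed straight down, travel 6 mm, springs back, about 5 N at full depth.
- confirm (a joint): How far the green button is pressed (m): 0 up, 0.006 fully down.
- weight_large: Chrome knobbed weight, 50 mm across, 85 mm tall, loose beside the doser; origin at the centre of its underside.
- weight_small: Small chrome knobbed weight, 30 mm across, 46 mm tall, loose in front of the doser; origin at the centre of its underside.
- spice_jar: Amber jar with an orange cap, 58 mm across, 85 mm tall, loose beside the doser; origin at the centre of its underside.
- tin: Grey-white tin with a green band, 66 mm across, 75 mm tall, loose beside the doser; origin at the centre of its underside.
- carton: Small cardboard carton, 60 x 80 x 50 mm tall, loose at the right; origin at the centre of its underside.
- scoop: Spoon lying on the counter at the left, about 25 mm high at most; origin at its underside.

How it is judged:
On the way, in this order (a step that is already met when the one before it is completed fails the run):
1. the lever's arm stands over the red tab and the fingers have left the lever (horizontal distance between lever_arm and tab_mark below 0.006 m and velocity of joint ring between -0.05 and 0.05 rad/s and contact force between the fingers and ring below 0.1 N), for 0.2 s.
2. the green button is pressed down with the lever over the tab (value of joint confirm above 0.0045 m and horizontal distance between lever_arm and tab_mark below 0.006 m), for 0.02 s.
3. the green button has come up again (value of joint confirm below 0.0015 m), for 0.1 s.
At the end, for the whole second after the job is handed in: The lever's arm is at rest within 6 mm of the middle of the red tab (its whole width over the tab), measured 112 mm from the axis; the button has been pressed and is up again; the tab is where it was (4 mm) (horizontal distance between lever_arm and tab_mark below 0.006 m and value of joint confirm below 0.0015 m and velocity of joint ring between -0.02 and 0.02 rad/s and distance of tab_mark from where it was at the start of the episode below 0.004 m); the robot touches nothing.
It fails at once if the button pressed before the lever is over the tab (value of joint confirm above 0.003 m and horizontal distance between lever_arm and tab_mark above 0.008 m).
It fails at once if the lever or ring pinched or forced (over 20 N from the fingers) (contact force between the fingers and ring above 20 N).
It fails at once if the red tab shifted by more than 4 mm (distance of tab_mark from where it was at the start of the episode above 0.004 m).
It fails at once if a bystander moved by more than 15 mm, lifted or carried (distance of any of weight_large, weight_small, spice_jar, tin, carton, scoop from where it was at the start of the episode above 0.015 m).
It also fails if it takes over 64 s, if anything falls off the work surface, if the arm or the gripper's body presses on something with over 40 N, if the wrist force passes 120 N, or if a joint passes its speed limit or range.

### The arm

A 6-joint arm with a two-finger parallel gripper is mounted at the origin on the work surface. World frame = base frame: x ahead of the robot, y to its left, z up, the work surface at z = 0. Lengths are in m, angles in rad, forces in N, time in s.
With the tool pointing down it reaches from about 0.25 to 0.775 m from the base axis. Payload 4 kg.
Tool frame: the origin (TCP) lies midway between the tips of the shut fingers; the grasp point (between the pads) lies grip_point_offset behind it (grip_point_offset is the distance from the TCP to the grasp point, in m); z points along the fingers, y is the line along which they close (so a half turn about z gives the same grasp; the last joint's range is limited). The gripper opens to 94 mm and grips with 3 to 60 N. Pads are 16 mm wide; open, the fingers measure 119 mm over their backs; the gripper's body (75 mm by 177 mm) begins 78 mm behind the grasp point.
Start: joints at [-1.304, 0.087, 1.371, -0, 1.684, -0.103], TCP at [0.199, -0.513, 0.206] pointing down, gripper open.
Joint ranges: [-3.1, 3.1], [-0.76, 2.03], [0.27, 2.55], [-1.08, 4.22], [0.17, 2.65], [-2.57, 2.57]. Speed limits (rad/s): [2.79, 2.79, 3.14, 3.14, 3.14, 3.14].

### API

Orientations are given as [roll, pitch, yaw] about the fixed x, y, z axes, in that order (R = Rz(yaw) Ry(pitch) Rx(roll)).
In Python, from bench import * gives the robot as it stands. The module is installed in compiled form; this text tells all that it offers.
- The arm moves only by the tool apply_moves, never from a script. Its argument "commands" is a list of rows, each a list of 7 numbers: the turn, a rotation vector about the world's x, y, z in rad, then the shift along the world's x, y, z in m, then the opening in per cent of the stroke, from 0 (shut) to 100 (fully open). In form: [[ax, ay, az, x, y, z, jaw], ...]. A call has exactly 5 rows; each row is the pose to reach, as a shift and turn from the pose commanded when the call began; what a row does not reach only later rows make up. A row lasts 1/10 s, in which the tool goes at most 50 mm and 8.59 degrees, less where a joint would pass 70% of its speed; a pose out of reach is approached as far as the arm can. A call with a gripper value outside its range is refused whole. The fingers move at their own pace and stop on an object; the grip force is fixed at half the most. Time passes only in rows, so rows that repeat a pose let the fingers close, or fill a call up. It gives the time, the measured TCP pose, the force, the opening and the grip force at its end, in the units of the state.
- get_obs(): the state, without advancing time (a new reading comes with each control period).
- snapshot(name): name is "side" or "top" or "wrist"; returns a dict with "pixels" (384x512x3 uint8, red, green, blue), "vertical_fov" (degrees; the focal length in pixels is half the picture's height over the tangent of half this angle, whatever the lens; pixels are square), "cx", "cy" (the principal point, pixels), "k1" (the pictures are not rectified: a ray, as slopes to the right and down, at radius r is drawn at 1 + k1 r^2 times it, then the intrinsics apply), "rvec" (rotation vector, rad) and "tvec" (3), from world to camera coordinates, as OpenCV has them. Camera axes: x right, y down, z forward; pixel columns grow to the right and rows downward; lengths in m; the calibration is good to about 2 mm. A picture is of the moment at which its call begins. There is no depth.
- close_job(): hands the job in; it is judged then, once.
Trained networks look in the newest picture that a camera, given by its name, has taken for a name from the list of things; names that differ only in an ending like _2 or _b are one class to them, and where a whole thing is asked for, a point or a joint stands for the part that bears it (a point fixed in the world has none). Each returns a list of dicts, best first, with "score" (0 to 1); they miss things now and then, are a little off and sometimes report something else, mostly with a low value. They report only what shows in the picture. A call takes as long as a camera call.
- masks_of(camera, query): "mask" (384x512 bool, what is visible of it) and "extent" ([left, top, right, bottom] in pixels, round what is visible of it).
- place_of(camera, query): "pixel" ([column, row] in pixels: a listed point, or the origin of a listed thing).
The state is a dict: "time": time; "joint_positions": joint angles; "qvel": joint speeds; "joint_torque": joint torques, N m; "tool_pos": TCP position; "ee_rot": TCP orientation; "wrist_force": force on the tool from outside, world axes, zero at the start; "wrist_torque": the same for the moment, N m; "width": finger opening in m; "finger_force": force on a finger pad.
Only numpy, scipy, OpenCV 4.12 (cv2) and the standard library are available. Lean on these libraries where they do the work, as an engineer would, in place of code of your own. Each camera call takes 0.05 s, during which the arm holds its last target. There are 200 camera calls.

## Working session

There is one attempt and no reset: what is moved stays moved. The work goes in short steps, Python scripts to look and compute and a tool call to move; the robot and the scene stay as the last step left them, time stands still between calls to the robot, and variables do not carry over. Pictures are saved under pics/ and viewed, at most 10 in all, crops included, and the job is handed in when it is done.

Besides the shell and the picture viewer there is one more tool, called after "Request:" as name([rows], argument=value, ...), one row to a line, values as JSON. apply_moves: Moves the arm, as the interface text tells. Its arguments: {"type":"object","properties":{"commands":{"type":"array"}},"required":["commands"]}

```bash
mkdir -p pics
cat > h.py <<'E'
from bench import *
import numpy as np, cv2
def K(s):
    f=192/np.tan(np.radians(s["vertical_fov"])/2)
    return np.array([[f,0,s["cx"]],[0,f,s["cy"]],[0,0,1]]),np.array([s["k1"],0,0,0,0.])
def ray(s,p):
    k,d=K(s); u=cv2.undistortPoints(np.array([[p]],float),k,d)[0,0]
    R=cv2.Rodrigues(np.array(s["rvec"],float))[0]; t=np.array(s["tvec"],float).ravel()
    return -R.T@t, R.T@np.array([u[0],u[1],1])
def atz(s,p,z):
    o,d=ray(s,p); return o+d*(z-o[2])/d[2]
def tri(rs):
    A=0;b=0
    for o,d in rs:
        d=d/np.linalg.norm(d);P=np.eye(3)-np.outer(d,d);A=A+P;b=b+P@o
    return np.linalg.solve(A,b)
def proj(s,P):
    k,d=K(s); return cv2.projectPoints(np.array(P,float).reshape(-1,1,3),np.array(s["rvec"],float),np.array(s["tvec"],float),k,d)[0].reshape(-1,2)
E
cat > m.py <<'E'
from h import *
S={c:snapshot(c) for c in("top","side")}
for c in S: cv2.imwrite(f"pics/{c}0.png",S[c]["pixels"][:,:,::-1])
Z=dict(dial_axis=.04,lever_post=.09,lever_arm=.056,tab_mark=.043,confirm_top=.118,weight_large=0,weight_small=0,spice_jar=0,tin=0,carton=0,scoop=0)
for q,z in Z.items():
    r={c:place_of(c,q) for c in S}
    for c in S:
        for e in r[c][:2]: print(q,c,np.round(e["pixel"],1),round(e["score"],2),atz(S[c],e["pixel"],z).round(4))
    if all(r.values()): print("   tri",tri([ray(S[c],r[c][0]["pixel"]) for c in S]).round(4))
print(get_obs())
E
python3 m.py
```

```text
dial_axis side [214.5 245.9] 0.66 [0.5618 0.161  0.04  ]
lever_post top [176.9 187.1] 0.83 [0.5268 0.2037 0.09  ]
lever_post side [213.7 244.9] 0.86 [0.5422 0.2089 0.09  ]
   tri [0.5348 0.2064 0.0883]
lever_arm top [189.  180.2] 0.76 [0.551  0.1744 0.056 ]
lever_arm side [215.2 248.2] 0.82 [0.5503 0.1835 0.056 ]
   tri [0.5529 0.1757 0.0483]
tab_mark top [214.4 194.5] 0.64 [0.5095 0.1008 0.043 ]
tab_mark side [245.8 237.4] 0.67 [0.5035 0.1123 0.043 ]
   tri [0.5089 0.1014 0.0327]
confirm_top top [219.1 150.6] 0.43 [0.6264 0.081  0.118 ]
confirm_top top [152.3 258.8] 0.18 [0.3259 0.2634 0.118 ]
confirm_top side [215.8 248.6] 0.65 [0.5214 0.246  0.118 ]
confirm_top side [206.8 195. ] 0.44 [0.6106 0.0838 0.118 ]
   tri [ 0.6257  0.0867 -0.0421]
weight_large top [178.8 117.8] 0.87 [0.7543 0.2158 0.    ]
weight_large side [128.4 259.5] 0.87 [0.7495 0.2335 0.    ]
   tri [ 0.7597  0.219  -0.0167]
weight_small top [152.6 257.1] 0.5 [0.3271 0.2888 0.    ]
weight_small top [196.7 227.1] 0.47 [0.4153 0.1579 0.    ]
weight_small side [282.7 274.9] 0.64 [0.3991 0.158  0.    ]
   tri [0.3521 0.2
[... 690 characters left out ...]
47 -0.0038]
{'time': 1.2, 'joint_positions': array([-1.30411658e+00,  8.71910890e-02,  1.37068204e+00, -2.58512870e-05,
        1.68361623e+00, -1.03118081e-01]), 'qvel': array([-0.00077351, -0.00134215,  0.00104163, -0.00031437, -0.00061698,
       -0.00140774]), 'joint_torque': array([ 1.52628247e-03, -3.40049601e+01, -3.02594590e+01,  7.18820491e-02,
        2.38808349e-02, -5.32929562e-06]), 'tool_pos': array([ 0.19876768, -0.51284666,  0.20551988]), 'ee_rot': array([3.14149255e+00, 3.61831072e-05, 3.69794914e-01]), 'wrist_force': array([0.41720754, 0.80483245, 0.22240346]), 'wrist_torque': array([ 0.01181524,  0.01028724, -0.02546835]), 'finger_force': 0.0, 'width': 0.09403115686574268}
```

Run:
```python
import cv2,numpy as np
a=cv2.imread("pics/top0.png")[90:290,120:400];b=cv2.imread("pics/side0.png")[130:350,90:400]
cv2.imwrite("pics/a.png",cv2.resize(a,None,fx=2.8,fy=2.8,interpolation=2));cv2.imwrite("pics/b.png",cv2.resize(b,None,fx=2.5,fy=2.5,interpolation=2))
```

```text
(no output)
```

View pics/a.png

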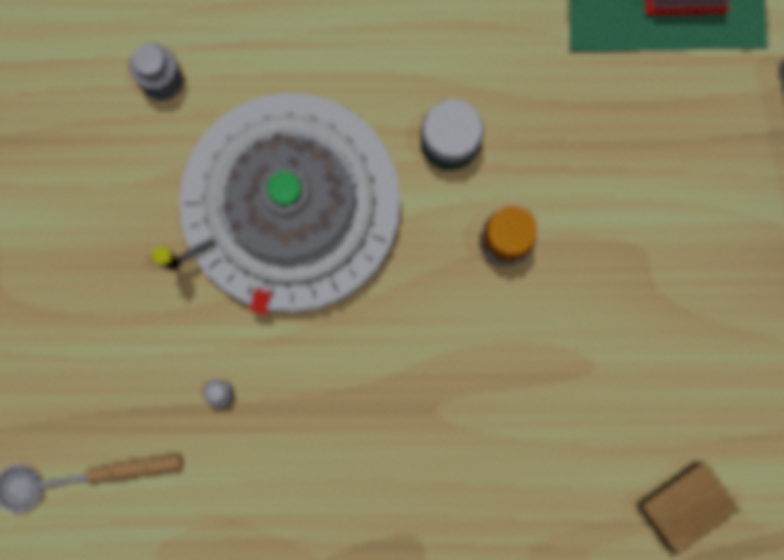

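View pics/b.png

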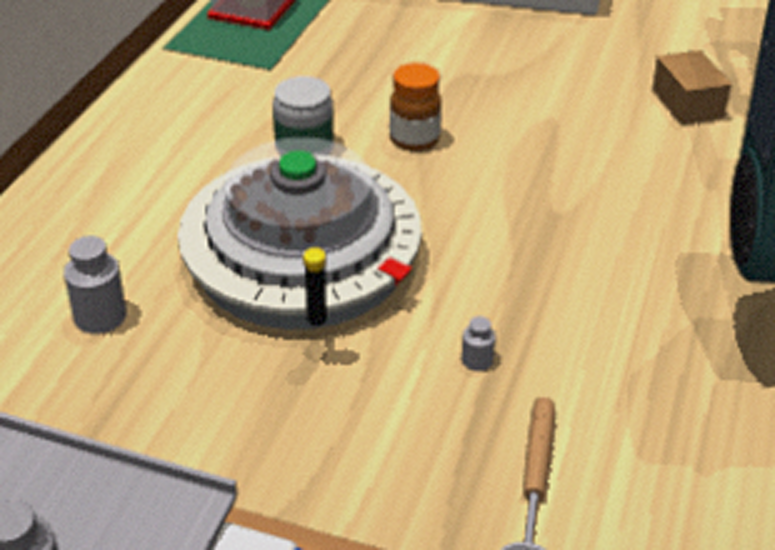

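The top crop shows the lever at the left-front (yellow cap at crop 162,255), the red tab at 261,301 and the green button at 284,187. The side crop agrees. `place_of` is poor for the button, so I'll locate these parts by colour.

```bash
cat > col.py <<'E'
from h import *
R=dict(green=((45,120,60),(75,255,255),.118),yellow=((24,150,90),(33,255,255),.122),red=((0,170,90),(5,255,255),.043))
ROI=dict(top=(120,90,290,230),side=(150,170,290,290))
def blobs(s,c):
    h=cv2.cvtColor(s["pixels"],cv2.COLOR_RGB2HSV); x0,y0,x1,y1=ROI.get(c,(0,0,512,384)); out={}
    for n,(l,u,z) in R.items():
        m=cv2.inRange(h,l,u); k=np.zeros_like(m);k[y0:y1,x0:x1]=1; m*=k
        N,_,st,ce=cv2.connectedComponentsWithStats(m)
        if N<2: continue
        i=1+np.argmax(st[1:,4]); out[n]=(ce[i],st[i,4],z)
    return out
E
python3 - <<'E'
from col import *
S={c:snapshot(c) for c in("top","side")}
B={c:blobs(S[c],c) for c in S}
P={}
for n in R:
    for c in S:
        if n in B[c]:
            p,a,z=B[c][n]; print(n,c,p.round(1),a,atz(S[c],p,z).round(4))
    if all(n in B[c] for c in S): P[n]=tri([ray(S[c],B[c][n][0]) for c in S]);print("  tri",P[n].round(4))
for n in("yellow","red"):
    if n in P and "green" in P:
        d=P[n]-P["green"]; print(n,np.hypot(*d[:2]).round(4),np.degrees(np.arctan2(d[1],d[0])).round(1))
E
```

```text
green top [221.  156.9] 104 [0.6084 0.0755 0.118 ]
green side [208.4 195.4] 127 [0.6063 0.084  0.118 ]
  tri [0.6098 0.076  0.1115]
yellow top [177.2 180.9] 38 [0.5405 0.1975 0.122 ]
yellow side [215.5 232.5] 56 [0.5391 0.2045 0.122 ]
  tri [0.5414 0.1986 0.1164]
red top [212.5 197.7] 32 [0.4999 0.1063 0.043 ]
red side [247.9 237.2] 60 [0.4991 0.1101 0.043 ]
  tri [0.5003 0.1066 0.0397]
yellow 0.1403 119.2
red 0.1137 164.4
```

Request:
apply_moves([
  [0,0,0.03,0.021,0.041,0,0],
  [0,0,0.06,0.042,0.082,0,0],
  [0,0,0.09,0.063,0.123,0,0],
  [0,0,0.12,0.084,0.164,0,0],
  [0,0,0.14,0.105,0.205,0,0],
])

```text
time: 1.8
tool_pos: [0.3043, -0.3062, 0.2056]
ee_rot: [3.141, -0.0, 0.51]
wrist_force: [1.2, -0.2, 0.4]
width: 0.0572
finger_force: 0.0
```

Request:
apply_moves([
  [0,0,0,0.021,0.041,0,0],
  [0,0,0,0.042,0.082,0,0],
  [0,0,0,0.063,0.123,0,0],
  [0,0,0,0.084,0.164,0,0],
  [0,0,0,0.105,0.205,0,0],
])

```text
time: 2.3
tool_pos: [0.4093, -0.1011, 0.2059]
ee_rot: [3.14, -0.001, 0.51]
wrist_force: [-0.1, -0.9, -0.2]
width: 0.0171
finger_force: 0.0
```

Request:
apply_moves([
  [0,0,0,0.021,0.041,0,0],
  [0,0,0,0.042,0.082,0,0],
  [0,0,0,0.063,0.123,0,0],
  [0,0,0,0.084,0.164,0,0],
  [0,0,0,0.105,0.205,0,0],
])

```text
time: 2.8
tool_pos: [0.5144, 0.1041, 0.2057]
ee_rot: [3.141, -0.0, 0.51]
wrist_force: [-0.4, -0.5, 0.6]
width: 0.0002
finger_force: 0.0
```

Run:
```python
from col import *
s=snapshot("wrist"); cv2.imwrite("pics/w1.png",s["pixels"][:,:,::-1])
for n,(p,a,z) in blobs(s,"wrist").items(): print(n,p.round(1),a,atz(s,p,z).round(4))
for q,z in dict(lever_arm=.056,tab_mark=.043,lever_post=.09,confirm_top=.118).items():
    for e in place_of("wrist",q)[:1]: print(q,np.round(e["pixel"]),round(e["score"],2),atz(s,e["pixel"],z).round(4))
```

```text
green [335.5 120.7] 1185 [0.6089 0.0783 0.118 ]
yellow [185.  111.5] 2 [0.551  0.1983 0.122 ]
red [250.9 185.3] 276 [0.5018 0.108  0.043 ]
lever_arm [220. 117.] 0.81 [0.5563 0.1761 0.056 ]
lever_post [185. 117.] 0.7 [0.5427 0.2027 0.09  ]
confirm_top [335. 121.] 0.78 [0.6087 0.0783 0.118 ]
```

View pics/w1.png

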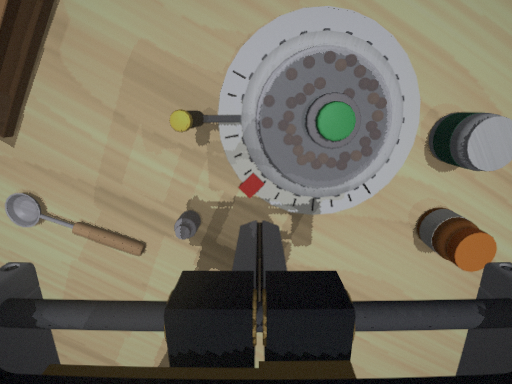

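The wrist view confirms it: the cap is at about (181,120), the button at (336,121) and the tab at (251,186). That puts the axis at (0.609, 0.078), the lever at about 118.3° and the tab at about 164.3°. Next I go behind the post and descend.

Request:
apply_moves([
  [0,0,0,0.021,0.039,0,0],
  [0,0,0,0.042,0.078,0,0],
  [0,0,-0.01,0.063,0.116,0,0],
  [0,0,-0.01,0.063,0.116,-0.04,0],
  [0,0,-0.01,0.063,0.116,-0.08,0],
])

```text
time: 3.55
tool_pos: [0.5786, 0.2177, 0.1267]
ee_rot: [3.14, -0.005, 0.499]
wrist_force: [-0.8, 0.2, -0.9]
width: 0.0005
finger_force: 0.0
```

Request:
apply_moves([
  [0,0,0,0,0,-0.025,0],
  [0,0,0,0,0,-0.045,0],
  [0,0,0,0,0,-0.045,0],
  [0,0,0,-0.006,-0.003,-0.045,0],
  [0,0,0,-0.012,-0.007,-0.045,0],
])

```text
time: 4.05
tool_pos: [0.5656, 0.2104, 0.0827]
ee_rot: [3.141, -0.003, 0.499]
wrist_force: [-0.2, -0.5, 0.1]
width: 0.0006
finger_force: 0.0
```

Run:
```python
from col import *
s=snapshot("wrist"); cv2.imwrite("pics/w2.png",s["pixels"][:,:,::-1])
print(get_obs()["tool_pos"],get_obs()["wrist_force"])
# arc plan: contact offset 17mm + positions
c=np.array([.6088,.078])
for t in [118.3,124,130,136,142,148,154,160,162,164.3]:
    a=np.radians(t); p=c+.14*np.array([np.cos(a),np.sin(a)])+.017*np.array([np.sin(a),-np.cos(a)]); print(t,p.round(4),round(a-np.pi/2,3))
```

```text
[0.56465967 0.21001813 0.08287378] [-0.00058718  0.2395061   0.37343251]
118.3 [0.5574 0.2093] 0.494
124 [0.5446 0.2036] 0.593
130 [0.5318 0.1962] 0.698
136 [0.5199 0.1875] 0.803
142 [0.5089 0.1776] 0.908
148 [0.4991 0.1666] 1.012
154 [0.4904 0.1547] 1.117
160 [0.4831 0.1419] 1.222
162 [0.4809 0.1374] 1.257
164.3 [0.4786 0.1322] 1.297
```

View pics/w2.png

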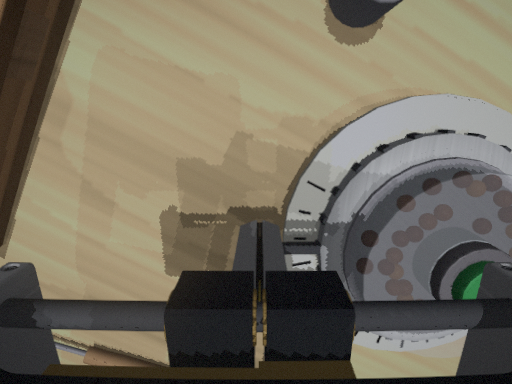

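Request:
apply_moves([
  [0,0,0.02,-0.0055,-0.0005,0,0],
  [0,0,0.045,-0.01,-0.0022,0,0],
  [0,0,0.07,-0.0148,-0.0043,0,0],
  [0,0,0.1,-0.02,-0.0064,0,0],
  [0,0,0.13,-0.0245,-0.0087,0,0],
])

```text
time: 4.6
tool_pos: [0.5412, 0.2025, 0.0817]
ee_rot: [3.14, -0.003, 0.632]
wrist_force: [3.1, 0.5, 1.2]
width: 0.0006
finger_force: 1.2
```

```bash
cat > look.py <<'E'
from col import *
import sys
C=np.array([.6088,.078])
o=get_obs(); print(o["time"],o["tool_pos"].round(4),o["ee_rot"].round(3),o["wrist_force"].round(1))
for c in ("top","side"):
    s=snapshot(c); b=blobs(s,c)
    if len(sys.argv)>1: cv2.imwrite(f"pics/{c}{sys.argv[1]}.png",s["pixels"][:,:,::-1])
    for n,(p,a,z) in b.items():
        x=atz(s,p,z); d=x[:2]-C; print(c,n,a,x.round(4),"r",np.hypot(*d).round(4),"deg",np.degrees(np.arctan2(d[1],d[0])).round(1))
E
python3 look.py
```

```text
4.6 [0.5412 0.2025 0.0817] [ 3.14e+00 -3.00e-03  6.32e-01] [3.1 0.5 1.2]
top green 103 [0.6085 0.0756 0.118 ] r 0.0024 deg -97.2
top red 32 [0.499  0.1072 0.043 ] r 0.1136 deg 165.1
side red 62 [0.499  0.1107 0.043 ] r 0.1146 deg 163.4
```

Request:
apply_moves([
  [0,0,0.035,-0.0043,-0.0025,0,0],
  [0,0,0.07,-0.0085,-0.0052,0,0],
  [0,0,0.105,-0.0126,-0.008,0,0],
  [0,0,0.14,-0.0165,-0.0109,0,0],
  [0,0,0.175,-0.0203,-0.0138,0,0],
])

```text
time: 5.2
tool_pos: [0.5204, 0.1893, 0.0811]
ee_rot: [3.141, -0.002, 0.807]
wrist_force: [1.4, 1.2, 1.8]
width: 0.0003
finger_force: 1.2
```

Request:
apply_moves([
  [0,0,0.035,-0.0038,-0.0032,0,0],
  [0,0,0.07,-0.0075,-0.0065,0,0],
  [0,0,0.105,-0.011,-0.0099,0,0],
  [0,0,0.14,-0.0144,-0.0135,0,0],
  [0,0,0.175,-0.0177,-0.0171,0,0],
])

```text
time: 5.7
tool_pos: [0.5025, 0.1724, 0.0812]
ee_rot: [3.141, -0.002, 0.982]
wrist_force: [1.5, 0.9, 2.6]
width: 0.0004
finger_force: 1.2
```

Request:
apply_moves([
  [0,0,0.035,-0.0032,-0.0038,0,0],
  [0,0,0.07,-0.0062,-0.0076,0,0],
  [0,0,0.105,-0.009,-0.0116,0,0],
  [0,0,0.14,-0.0117,-0.0157,0,0],
  [0,0,0.175,-0.0143,-0.0198,0,0],
])

```text
time: 6.2
tool_pos: [0.4879, 0.1527, 0.081]
ee_rot: [-3.141, -0.002, 1.157]
wrist_force: [0.5, 1.5, 2.6]
width: 0.0
finger_force: 1.2
```

```bash
python3 look.py 3; python3 -c "
import cv2,numpy as np
a=cv2.imread('pics/top3.png')[130:230,150:270];b=cv2.imread('pics/side3.png')[170:270,180:300]
cv2.imwrite('pics/c.png',cv2.resize(np.hstack([a,b]),None,fx=3.3,fy=3.3,interpolation=2))"
```

```text
6.2 [0.4879 0.1527 0.081 ] [-3.141e+00 -2.000e-03  1.157e+00] [0.5 1.5 2.6]
top green 103 [0.6085 0.0756 0.118 ] r 0.0024 deg -97.2
top red 27 [0.4976 0.1082 0.043 ] r 0.1152 deg 164.8
side green 114 [0.6062 0.0864 0.118 ] r 0.0088 deg 106.9
side yellow 2 [0.4751 0.1353 0.122 ] r 0.1455 deg 156.8
```

View pics/c.png

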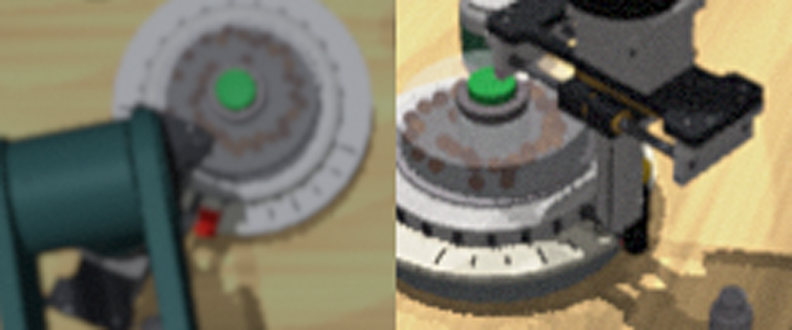

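The post is against the fingers and the tab hasn't moved. I'll push to slightly short of the tab, back off and measure.

Request:
apply_moves([
  [0,0,0.03,-0.0022,-0.0038,0,0],
  [0,0,0.06,-0.0043,-0.0078,0,0],
  [0,0,0.09,-0.006,-0.0112,0,0],
  [0,0,0.105,-0.007,-0.0132,0,0],
  [0,0,0.105,-0.007,-0.0132,0,0],
])

```text
time: 6.8
tool_pos: [0.4807, 0.1388, 0.0804]
ee_rot: [-3.141, -0.0, 1.259]
wrist_force: [-1.3, 2.8, 0.8]
width: 0.0008
finger_force: 0.8
```

Request:
apply_moves([
  [0,0,0,0.003,0.01,0,0],
  [0,0,0,0.008,0.025,0,0],
  [0,0,0,0.01,0.035,0.04,0],
  [0,0,0,0.01,0.035,0.09,0],
  [0,0,0,0.01,0.035,0.125,0],
])

```text
time: 7.3
tool_pos: [0.4918, 0.175, 0.2081]
ee_rot: [3.14, -0.001, 1.261]
wrist_force: [0.2, 0.6, 0.3]
width: 0.0002
finger_force: 0.0
```

Request:
apply_moves([
  [0,0,-0.1,0,0,0,0],
  [0,0,-0.2,-0.04,0,0,0],
  [0,0,-0.3,-0.08,0,0,0],
  [0,0,-0.4,-0.12,0,0,0],
  [0,0,-0.4,-0.12,0,0,0],
])

```text
time: 7.8
tool_pos: [0.3678, 0.1744, 0.2055]
ee_rot: [-3.141, 0.001, 0.861]
wrist_force: [-0.7, 0.3, -0.3]
width: 0.0004
finger_force: 0.0
```

```bash
python3 look.py
python3 - <<'E'
from col import *
C=np.array([.6088,.078])
s=snapshot("wrist"); cv2.imwrite("pics/w4.png",s["pixels"][:,:,::-1])
for n,(p,a,z) in blobs(s,"wrist").items():
    x=atz(s,p,z);d=x[:2]-C; print(n,p.round(1),a,x.round(4),np.hypot(*d).round(4),np.degrees(np.arctan2(d[1],d[0])).round(1))
for q,z in dict(lever_arm=.056,tab_mark=.043,lever_post=.09,confirm_top=.118).items():
    for e in place_of("wrist",q)[:1]:
        x=atz(s,e["pixel"],z);d=x[:2]-C;print(q,np.round(e["pixel"]),round(e["score"],2),x.round(4),np.hypot(*d).round(4),np.degrees(np.arctan2(d[1],d[0])).round(1))
E
```

```text
7.8 [0.3678 0.1744 0.2055] [-3.141e+00  1.000e-03  8.610e-01] [-0.7  0.3 -0.3]
top green 104 [0.6084 0.0755 0.118 ] r 0.0026 deg -98.7
top yellow 38 [0.476  0.1171 0.122 ] r 0.1384 deg 163.6
top red 16 [0.4982 0.1032 0.043 ] r 0.1135 deg 167.1
side green 129 [0.6062 0.0841 0.118 ] r 0.0067 deg 112.9
side yellow 49 [0.4734 0.1255 0.122 ] r 0.1434 deg 160.7
side red 24 [0.5008 0.1169 0.043 ] r 0.1148 deg 160.2
green [509.  112.8] 126 [0.5959 0.085  0.118 ] 0.0147 151.4
yellow [375.6 167.4] 39 [0.4712 0.1256 0.122 ] 0.1456 160.9
red [376.9 143.3] 69 [0.5035 0.1156 0.043 ] 0.1118 160.3
lever_arm [381. 147.] 0.67 [0.5019 0.1138 0.056 ] 0.1128 161.5
tab_mark [379. 149.] 0.44 [0.5015 0.1086 0.043 ] 0.1115 164.1
lever_post [370. 161.] 0.85 [0.4765 0.1223 0.09  ] 0.1396 161.5
```

View pics/w4.png

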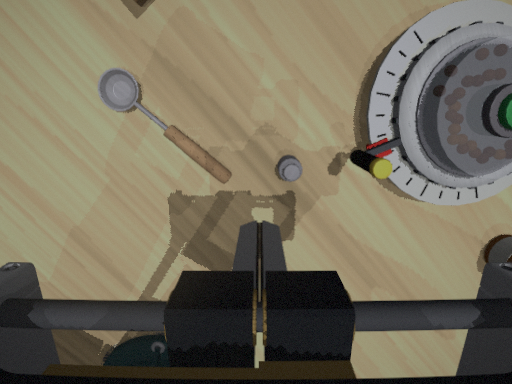

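Request:
apply_moves([
  [0,0,-0.14,0.01,-0.01,0,0],
  [0,0,-0.28,0.02,-0.02,0,0],
  [0,0,-0.42,0.03,-0.03,0,0],
  [0,0,-0.56,0.04,-0.04,0,0],
  [0,0,-0.7,0.048,-0.042,0,0],
])

```text
time: 8.65
tool_pos: [0.4203, 0.1305, 0.2052]
ee_rot: [3.141, 0.001, 0.152]
wrist_force: [-0.1, 0.2, 0.1]
width: 0.0005
finger_force: 0.0
```

Request:
apply_moves([
  [0,0,-0.14,0,0,0,0],
  [0,0,-0.28,0,0,0,0],
  [0,0,-0.43,0,0,0,0],
  [0,0,-0.43,0,0,0,0],
  [0,0,-0.43,0,0,0,0],
])

```text
time: 9.15
tool_pos: [0.4194, 0.1315, 0.2053]
ee_rot: [3.141, 0.001, -0.267]
wrist_force: [-0.1, -0.2, 0.1]
width: 0.0004
finger_force: 0.0
```

```bash
cat > wl.py <<'E'
from col import *
import sys
C=np.array([.6088,.078])
print(get_obs()["tool_pos"],get_obs()["ee_rot"])
s=snapshot("wrist"); px=s["pixels"]; print("cam",ray(s,[256,192])[0].round(3))
def rep(n,x): d=x[:2]-C; print(n,x.round(4),np.hypot(*d).round(4),np.degrees(np.arctan2(d[1],d[0])).round(1))
for n,(p,a,z) in blobs(s,"wrist").items(): rep((n,p.round(1),a),atz(s,p,z))
for q,z in dict(lever_arm=.056,tab_mark=.043,lever_post=.09,confirm_top=.118).items():
    for e in place_of("wrist",q)[:1]: rep((q,np.round(e["pixel"],1),round(e["score"],2)),atz(s,e["pixel"],z))
u,v=proj(s,[*C,.05])[0]; q=proj(s,[[.5015,.108,.043]])[0].astype(int); print(q)
x,y=max(q[0]-60,0),max(q[1]-45,0)
cv2.imwrite(f"pics/{sys.argv[1]}.png",cv2.resize(px[y:y+90,x:x+120,::-1],None,fx=6,fy=6,interpolation=cv2.INTER_CUBIC))
E
python3 wl.py w5
```

```text
[0.41941269 0.13145126 0.20525795] [ 3.14125484e+00  5.66363332e-04 -2.67452324e-01]
cam [0.496 0.11  0.383]
('yellow', array([255.2, 141.9]), np.int32(53)) [0.4701 0.1207 0.122 ] 0.1451 162.9
('red', array([267., 113.]), np.int32(1)) [0.4901 0.1023 0.043 ] 0.1212 168.5
('lever_arm', array([256.3, 102.2]), 0.97) [0.5043 0.1108 0.056 ] 0.1095 162.6
('tab_mark', array([262.9, 104.3]), 0.74) [0.5005 0.1042 0.043 ] 0.1115 166.4
('lever_post', array([256.6, 131.6]), 0.65) [0.4764 0.1179 0.09  ] 0.1383 163.2
[259 104]
```

View pics/w5.png

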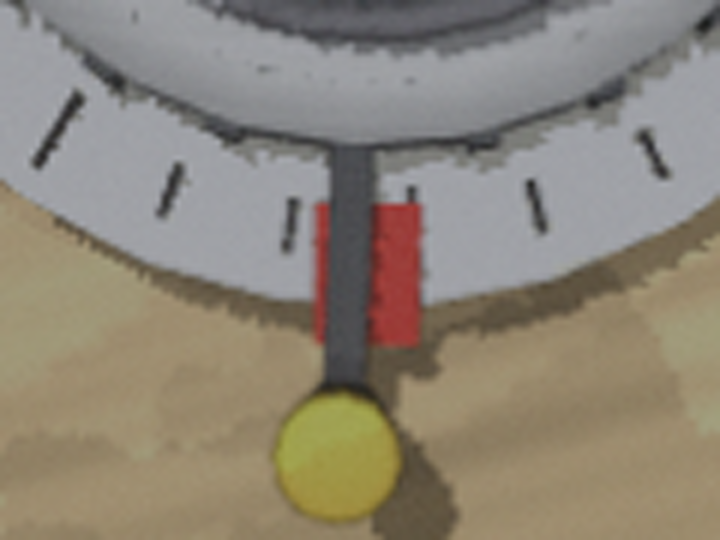

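The zoomed view shows the arm centre at about x=352 px and the tab spanning 316–422 (centre 369). The lever is 3.2 mm short of centre, so a 4 mm nudge at the post will fix it.

Request:
apply_moves([
  [0,0,0.14,0.015,0.01,0,0],
  [0,0,0.28,0.03,0.02,0,0],
  [0,0,0.42,0.045,0.03,0,0],
  [0,0,0.56,0.06,0.04,0,0],
  [0,0,0.7,0.072,0.042,0,0],
])

```text
time: 9.9
tool_pos: [0.4916, 0.1745, 0.2053]
ee_rot: [-3.141, -0.0, 0.437]
wrist_force: [0.1, -1.0, -0.7]
width: 0.0004
finger_force: 0.0
```

Request:
apply_moves([
  [0,0,0.14,0,0,0,0],
  [0,0,0.28,0,0,0,0],
  [0,0,0.42,0,0,0,0],
  [0,0,0.56,0,0,0,0],
  [0,0,0.7,0,0,0,0],
])

```text
time: 10.4
tool_pos: [0.491, 0.1736, 0.2055]
ee_rot: [3.142, 0.0, 1.136]
wrist_force: [-0.4, 0.5, 0.7]
width: 0.0005
finger_force: 0.0
```

Request:
apply_moves([
  [0,0,0.13,0,0,0,0],
  [0,0,0.13,0,0,-0.04,0],
  [0,0,0.13,0,0,-0.08,0],
  [0,0,0.13,0,0,-0.12,0],
  [0,0,0.13,0,0,-0.125,0],
])

```text
time: 10.9
tool_pos: [0.4867, 0.1725, 0.0747]
ee_rot: [-3.132, 0.006, 1.261]
wrist_force: [0.3, -0.1, -0.6]
width: 0.0005
finger_force: 0.0
```

Request:
apply_moves([
  [0,0,0,-0.003,-0.01,0,0],
  [0,0,0,-0.006,-0.02,0,0],
  [0,0,0,-0.009,-0.029,0,0],
  [0,0,0,-0.0095,-0.032,0,0],
  [0,0,0,-0.0095,-0.032,0,0],
])

```text
time: 11.4
tool_pos: [0.4823, 0.141, 0.082]
ee_rot: [3.139, -0.001, 1.259]
wrist_force: [-0.3, 1.0, -0.1]
width: 0.0005
finger_force: 0.0
```

Request:
apply_moves([
  [0,0,0,-0.0005,-0.002,0,0],
  [0,0,0,-0.001,-0.004,0,0],
  [0,0,0,-0.0013,-0.0055,0,0],
  [0,0,0,-0.0016,-0.0068,0,0],
  [0,0,0,-0.0016,-0.0068,0,0],
])

```text
time: 11.9
tool_pos: [0.48, 0.135, 0.0807]
ee_rot: [3.141, -0.001, 1.26]
wrist_force: [-0.5, 2.0, 1.9]
width: 0.0006
finger_force: 1.0
```

Request:
apply_moves([
  [0,0,0,0.003,0.01,0,0],
  [0,0,0,0.008,0.025,0,0],
  [0,0,0,0.01,0.035,0.04,0],
  [0,0,0,0.01,0.035,0.09,0],
  [0,0,0,0.01,0.035,0.125,0],
])

```text
time: 12.4
tool_pos: [0.4907, 0.1712, 0.2081]
ee_rot: [3.14, -0.001, 1.261]
wrist_force: [0.5, -0.2, 0.7]
width: 0.0004
finger_force: 0.0
```

Request:
apply_moves([
  [0,0,-0.14,-0.015,-0.01,0,0],
  [0,0,-0.28,-0.03,-0.02,0,0],
  [0,0,-0.42,-0.045,-0.03,0,0],
  [0,0,-0.56,-0.06,-0.04,0,0],
  [0,0,-0.7,-0.071,-0.038,0,0],
])

```text
time: 12.9
tool_pos: [0.4184, 0.1316, 0.2054]
ee_rot: [3.141, 0.001, 0.553]
wrist_force: [0.3, 0.3, -0.2]
width: 0.0004
finger_force: 0.0
```

Request:
apply_moves([
  [0,0,-0.14,0,0,0,0],
  [0,0,-0.28,0,0,0,0],
  [0,0,-0.42,0,0,0,0],
  [0,0,-0.56,0,0,0,0],
  [0,0,-0.7,0,0,0,0],
])

```text
time: 13.4
tool_pos: [0.4191, 0.1325, 0.2052]
ee_rot: [3.141, 0.001, -0.145]
wrist_force: [-1.0, -0.0, -0.8]
width: 0.0005
finger_force: 0.0
```

Request:
apply_moves([
  [0,0,-0.13,0,0,0,0],
  [0,0,-0.13,0,0,0,0],
  [0,0,-0.13,0,0,0,0],
  [0,0,-0.13,0,0,0,0],
  [0,0,-0.13,0,0,0,0],
])

```text
time: 13.9
tool_pos: [0.4189, 0.1319, 0.2055]
ee_rot: [3.141, 0.0, -0.269]
wrist_force: [-0.2, -0.2, -0.3]
width: 0.0006
finger_force: 0.0
```

```bash
python3 wl.py w6
```

```text
[0.41892314 0.13190295 0.20545696] [ 3.14137523e+00  1.06922321e-04 -2.68935468e-01]
cam [0.495 0.11  0.384]
('yellow', array([262.2, 140.8]), np.int32(55)) [0.4689 0.1148 0.122 ] 0.1446 165.3
('red', array([255., 108.]), np.int32(1)) [0.4985 0.1142 0.043 ] 0.1161 161.8
('lever_arm', array([257.8, 102.2]), 0.69) [0.5034 0.1095 0.056 ] 0.11 163.3
('tab_mark', array([260.8, 105.2]), 0.5) [0.4997 0.1071 0.043 ] 0.1129 165.1
('lever_post', array([260.9, 130.7]), 0.82) [0.4756 0.114  0.09  ] 0.138 164.9
[259 103]
```

View pics/w6.png

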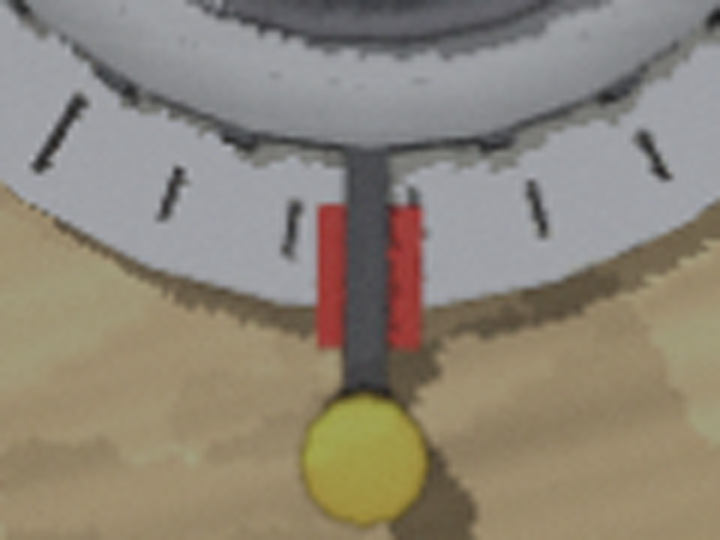

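The arm is centred (345–388, middle 367, against the tab's 370). Next I move over the button and press it.

Request:
apply_moves([
  [0,0,0,0.045,-0.013,0,0],
  [0,0,0,0.09,-0.026,0,0],
  [0,0,0,0.135,-0.039,0,0],
  [0,0,0,0.18,-0.051,0,0],
  [0,0,0,0.19,-0.054,0,0],
])

```text
time: 14.65
tool_pos: [0.6119, 0.0759, 0.2028]
ee_rot: [3.14, 0.002, -0.273]
wrist_force: [-0.2, 0.4, -0.4]
width: 0.0004
finger_force: 0.0
```

Request:
apply_moves([
  [0,0,0,0,0,-0.03,0],
  [0,0,0,0,0,-0.055,0],
  [0,0,0,0,0,-0.07,0],
  [0,0,0,0,0,-0.078,0],
  [0,0,0,0,0,-0.078,0],
])

```text
time: 15.15
tool_pos: [0.608, 0.0779, 0.1267]
ee_rot: [3.141, 0.002, -0.27]
wrist_force: [-0.0, 0.8, 0.3]
width: -0.0002
finger_force: 0.0
```

Request:
apply_moves([
  [0,0,0,0,0,-0.005,0],
  [0,0,0,0,0,-0.009,0],
  [0,0,0,0,0,-0.012,0],
  [0,0,0,0,0,-0.014,0],
  [0,0,0,0,0,-0.0155,0],
])

```text
time: 15.65
tool_pos: [0.6095, 0.0779, 0.1132]
ee_rot: [-3.141, -0.002, -0.27]
wrist_force: [-0.3, 0.6, 4.1]
width: 0.0004
finger_force: 2.2
```

Force is 4.1 N at z = 0.1132, so nearly down. I'll press a little further, until the force climbs past the spring's 5 N.

Request:
apply_moves([
  [0,0,0,0,0,-0.001,0],
  [0,0,0,0,0,-0.002,0],
  [0,0,0,0,0,-0.003,0],
  [0,0,0,0,0,-0.003,0],
  [0,0,0,0,0,-0.003,0],
])

```text
time: 16.15
tool_pos: [0.6096, 0.0779, 0.1122]
ee_rot: [-3.141, -0.003, -0.27]
wrist_force: [-2.6, 0.7, 12.0]
width: 0.0005
finger_force: 5.5
```

The force jumped to 12 N at z = 0.112, so the button has bottomed out. Lifting off.

Request:
apply_moves([
  [0,0,0,0,0,0.006,0],
  [0,0,0,0,0,0.02,0],
  [0,0,0,0,0,0.05,0],
  [0,0,0,0,0,0.09,0],
  [0,0,0,0,0,0.095,0],
])

```text
time: 16.65
tool_pos: [0.6112, 0.0778, 0.2103]
ee_rot: [-3.139, -0.009, -0.27]
wrist_force: [0.4, -0.1, 0.7]
width: 0.0001
finger_force: 0.0
```

Request:
apply_moves([
  [0,0,0,-0.045,0.013,0,0],
  [0,0,0,-0.09,0.026,0,0],
  [0,0,0,-0.135,0.039,0,0],
  [0,0,0,-0.18,0.051,0,0],
  [0,0,0,-0.19,0.054,0,0],
])

```text
time: 17.15
tool_pos: [0.4148, 0.1325, 0.2032]
ee_rot: [3.141, 0.002, -0.268]
wrist_force: [1.2, 0.4, -0.3]
width: 0.0003
finger_force: 0.0
```

Request:
apply_moves([
  [0,0,0,0,0,0,0],
  [0,0,0,0,0,0,0],
  [0,0,0,0,0,0,0],
  [0,0,0,0,0,0,0],
  [0,0,0,0,0,0,0],
])

```text
time: 17.65
tool_pos: [0.4196, 0.1314, 0.2036]
ee_rot: [3.141, 0.001, -0.271]
wrist_force: [-0.0, -0.4, 0.2]
width: 0.0005
finger_force: 0.0
```

```bash
python3 wl.py w7
```

```text
[0.41961708 0.13143562 0.20363574] [ 3.14103456e+00  7.86481729e-04 -2.71079909e-01]
cam [0.496 0.11  0.382]
('yellow', array([259.1, 142.5]), np.int32(49)) [0.469  0.1172 0.122 ] 0.1452 164.3
('red', array([266., 107.]), np.int32(1)) [0.4968 0.1014 0.043 ] 0.1144 168.2
('lever_arm', array([256.3, 103.6]), 0.96) [0.503  0.1108 0.056 ] 0.1108 162.8
('tab_mark', array([260.5, 100.8]), 0.51) [0.5049 0.1055 0.043 ] 0.1075 165.2
('lever_post', array([259.2, 134. ]), 0.85) [0.4736 0.1158 0.09  ] 0.1403 164.4
[259 104]
```

View pics/w7.png

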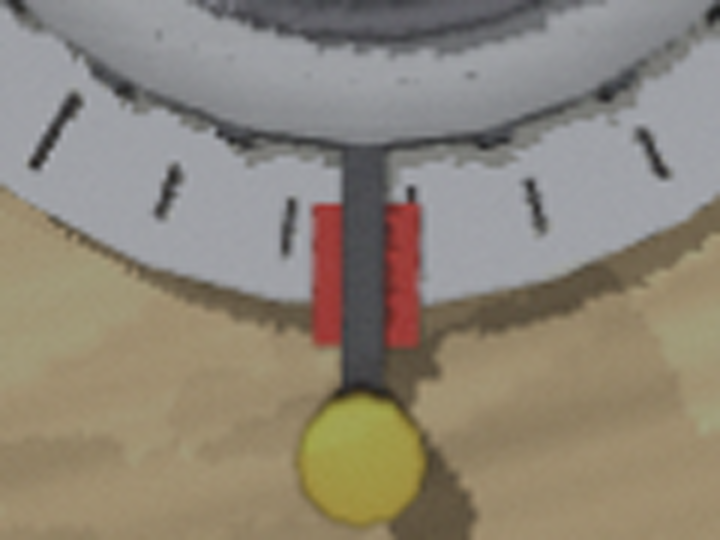

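The arm is still centred on the tab (342–385 within 313–421) and the robot is clear of everything. Handing in.

```bash
python3 -c "
from bench import *
print(close_job())"
```

```text
the job is handed in; nothing more can be done
None
```

The lever's arm stands within about 1 mm of the middle of the red tab, the green button was pressed fully down and released, and the job is handed in; the hand-in returned no verdict.

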